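# Lock the bayonet cap on the generator's fuel tank

### The arm

A 6-joint arm with a two-finger parallel gripper is mounted at the origin on a cart in front of the work surface, level with it; the furniture and walls round the work are solid. World frame = base frame: x ahead of the robot, y to its left, z up, the work surface at z = 0. Lengths are in m, angles in rad, forces in N, time in s.
With the tool pointing down it reaches from about 0.325 to 0.85 m from the base axis. Payload 4.4 kg.
Tool frame: the origin (TCP) lies at the very end of the fingers, on their centre line; the grasp point (between the pads) lies env.grip_depth behind it (env.grip_depth is the distance from the TCP to the grasp point, in m); z points along the fingers, y is the line along which they close (so a half turn about z gives the same grasp; the last joint's range is limited). The gripper opens to 94 mm and grips with 3 to 60 N. Pads are 16 mm wide; open, the fingers measure 119 mm over their backs; the gripper's body (75 mm by 177 mm) begins 78 mm behind the grasp point.
Start: joints at [1.002, 0.207, 1.542, -0, 1.393, -0.15], TCP at [0.234, 0.525, 0.205] pointing down, gripper open.
Joint ranges: [-2.73, 2.73], [-0.86, 2.22], [0.23, 2.46], [-1.11, 4.25], [0.08, 2.63], [-2.82, 2.82]. Speed limits (rad/s): [2.79, 2.79, 3.14, 3.14, 3.14, 3.14].

### API

Orientations are given as a unit quaternion [w, x, y, z].
In Python, from rig import env, optics, job gives the robot as it stands.
- The arm moves only by the tool step_arm, never from a script. Its argument "moves" is a list of rows, each a list of 7 numbers: the shift along the tool's x, y, z in mm, then the turn, a rotation vector about the tool's x, y, z in rad, then the closure, from 0 (fully open) to 1 (shut). A call has exactly 8 rows; each row shifts and turns the commanded pose from where the row before left it, along the tool's axes as they then stand; what a row does not reach is not made up. A row lasts 1/8 s, in which the tool goes at most 62.5 mm and 10.7 degrees, less where a joint would pass 70% of its speed; a pose out of reach is approached as far as the arm can. A call with a gripper value outside its range is refused whole. The fingers move at their own pace and stop on an object; "grip_force" is the grip in N (left out, the last holds). Time passes only in rows, so rows that do not move let the fingers close, or fill a call up. It gives the time, the measured TCP pose, the force, the opening and the grip force at its end, in the units of the state.
- env.state(): the state, without advancing time (a new reading comes with each control period).
- optics.grab_frame(name): name is "side" or "top"; returns the picture (384x512x3 uint8, blue, green, red); there is no depth.
- optics.camera_info(name): a dict with "fx", "fy", "cx", "cy" (pixels), "rvec" (rotation vector, rad) and "tvec" (3), from world to camera coordinates, as OpenCV has them. Camera axes: x right, y down, z forward; pixel columns grow to the right and rows downward; lengths in m; the calibration is good to about 2 mm. A picture is of the moment at which its call begins. camera_info takes no time and is no camera call.
- job.close_job(): hands the job in; it is judged then, once.
The state is a dict: "clock": time; "joints": joint angles; "joint_vel": joint speeds; "tau": joint torques, N m; "eef_pos": TCP position; "orientation": TCP orientation; "contact_force": force on the tool from outside, world axes, zero at the start; "torque": the same for the moment, N m; "width": finger opening in m; "finger_force": force on a finger pad.
Only numpy, scipy, OpenCV 4.12 (cv2) and the standard library are available. Lean on these libraries where they do the work, as an engineer would, in place of code of your own. Each camera call takes 0.05 s, during which the arm holds its last target. There are 200 camera calls.

### The job

The fuel tank of the workshop's generator has been cleaned: put its black cap back on the steel filler neck that leans out of the front shoulder. Feel for the two slots in the neck with the cap's lugs, push the cap in against the spring and turn it clockwise to the stop, so that it springs back up into its locked seat and stays there when you let go. Leave the oil can, the roll of tape and the hexagon nut where they are.

Things in the scene. Friction and masses are not known exactly. Their poses are not given: they have to be found in the camera images.
- cap: Loose black cap, 0.10 to 0.21 kg, standing upright on the bench. Origin: centre of the underside of its round plate (80 mm across, 12 mm thick), 21 mm over the bench at the start; z points up through the cap, x along its grip bar. A half turn about z gives the same cap. The rubber gasket under the plate is soft and offers no resistance.
- cap_bar (a point): Centre of the top of the cap's straight black grip bar, 40 mm over the cap's origin. The bar runs through the centre along the cap's x: 60 mm long, 14 mm wide (along y), and stands 28 mm high on the plate. Hold and turn the cap by it, fingertips just clear of the plate.
- cap_nose (a point): Centre of the lower end of the cap's aluminium nose, 21 mm under the cap's origin. The nose is 45 mm across, its last 6.5 mm tapering to 36 mm. Two lugs stick out of it to 29.5 mm from the axis, in line with the grip bar (cap's +x and -x), each 24 degrees wide, from 9.5 to 14.5 mm under the cap's origin.
- tank: Red steel fuel tank, 160 x 218 x 122 mm high (seam flange 176 x 236 mm), bolted down and immovable. Origin: centre of its underside, on the bench. Its -x side is the front: the shoulder there slopes at 35 degrees and carries the filler neck. A brass outlet tap sits low at its -y side, a dial gauge and a vent on its flat top.
- neck_mouth (a point): Centre of the mouth of the steel filler neck (76 mm outside, bore 48 mm), 113 mm over the bench. z points out of the neck along its axis, 35 degrees from vertical, leaning to the tank's front; y is level. The neck is screwed in, so its two slots stand anywhere up to 18 degrees either side of this frame's +x and -x, and the frame does not turn with them: look or feel for them.
- neck_lip (a point): Point on the neck's axis 8 mm inside the mouth, level with the underside of its lip; axes as neck_mouth. The two opposite slots in the lip are 33 degrees wide and reach 31.5 mm from the axis (4.5 degrees to spare either way for a lug). Under the lip a lug can turn only clockwise, seen looking down into the neck: 50 degrees to a solid stop. Over the last 5 degrees lies a pocket 3 mm deep.
- neck_spring (a point): Top of the sprung brass strainer at rest, 12.5 mm inside the mouth; it pushes the cap out with 3 N at first touch, 9 N fully in. Cap's origin over the mouth: 14.5 mm with lugs on the edge beside the slots; about 8.5 mm with lugs in the slots, resting on the spring; under 1.5 mm to turn under the lip; 0 pushed fully in. Let go: 1.5 mm if turned too little; 4.5 mm in the pockets: locked.
- oil_can: Loose red oil can with a long spout, 64 mm across, 140 mm high, 0.16 kg; origin centre of its underside. Bystander.
- tape_roll: Loose roll of brown tape lying flat, 74 mm across, 25 mm high; origin centre of its underside. Bystander.
- hex_nut_big: Loose steel hexagon nut lying on the bench, 35 x 30 x 16 mm; origin centre of its underside. Bystander.
There are look-alikes about, which are no part of the job. There is more than one size of the cap; the one meant has the size given above.

How it is judged:
On the way, in this order (a step that is already met when the one before it is completed fails the run):
1. The cap is square on the neck and its lugs have dropped into the slots (origin less than 11.5 mm over the mouth) (x of cap in the frame of neck_mouth between -0.004 and 0.004 m and y of cap in the frame of neck_mouth between -0.004 and 0.004 m and angle between the z axis of cap and the z axis of neck_mouth, either way round below 0.14 rad and z of cap in the frame of neck_mouth below 0.0115 m).
2. The cap is pushed in against the spring (origin less than 2.5 mm over the mouth) (x of cap in the frame of neck_mouth between -0.004 and 0.004 m and y of cap in the frame of neck_mouth between -0.004 and 0.004 m and angle between the z axis of cap and the z axis of neck_mouth, either way round below 0.14 rad and z of cap in the frame of neck_mouth below 0.0025 m).
At the end, for the whole second after the job is handed in: The cap is locked and at rest: its origin 3 to 6 mm over the mouth along the neck (4.5 mm is the locked seat), within 3 mm of the neck's axis sideways and 4 degrees of it in tilt (x of cap in the frame of neck_mouth between -0.003 and 0.003 m and y of cap in the frame of neck_mouth between -0.003 and 0.003 m and angle between the z axis of cap and the z axis of neck_mouth, either way round below 0.07 rad and z of cap in the frame of neck_mouth between 0.003 and 0.006 m and linear speed of cap below 0.01 m/s and angular speed of cap below 0.1 rad/s); the robot touches nothing.
It fails at once if The oil can is moved by more than 30 mm (distance of oil_can from where it was at the start of the episode above 0.03 m).
It fails at once if The roll of tape is moved by more than 30 mm (distance of tape_roll from where it was at the start of the episode above 0.03 m).
It fails at once if The hexagon nut is moved by more than 30 mm (distance of hex_nut_big from where it was at the start of the episode above 0.03 m).
It also fails if it takes over 54 s, if anything falls off the work surface, if the arm or the gripper's body presses on something with over 40 N, if the wrist force passes 120 N, or if a joint passes its speed limit or range.

## Working session

There is one attempt and no reset: what is moved stays moved. The work goes in short steps, Python scripts to look and compute and a tool call to move; the robot and the scene stay as the last step left them, time stands still between calls to the robot, and variables do not carry over. Pictures are saved under pics/ and viewed, at most 10 in all, crops included, and the job is handed in when it is done.

Besides the shell and the picture viewer there is one more tool, called after ">>>" as name(argument=value, ...), one argument or row to a line, values as JSON. step_arm: Moves the arm, as the interface text tells. Its arguments: {"type":"object","properties":{"moves":{"type":"array"},"grip_force":{"type":"number"}},"required":["moves"]}

```bash
mkdir -p pics; ls
python3 - <<'E'
from rig import env,optics,job
import cv2
for n in("top","side"):
    cv2.imwrite(f"pics/{n}0.png",cv2.resize(optics.grab_frame(n),(800,600),interpolation=cv2.INTER_CUBIC))
    print(n,optics.camera_info(n))
print(env.state(),env.grip_depth)
E
```

```text
pics
top {'fx': 488.00938544252574, 'fy': 488.00938544252574, 'cx': 258.3878577778138, 'cy': 187.16009085234134, 'rvec': array([ 2.18670523, -2.20670175,  0.06481337]), 'tvec': array([-0.01698778,  0.56768318,  1.39833643])}
side {'fx': 400.82384133978326, 'fy': 400.82384133978326, 'cx': 257.64930506397394, 'cy': 186.66611401603396, 'rvec': array([ 1.97684577, -0.32762044,  0.24000967]), 'tvec': array([-0.55563298,  0.14411066,  1.05445337])}
{'clock': 0.1, 'joints': array([ 1.00149557e+00,  2.07325311e-01,  1.54279439e+00,  1.60293054e-06,
        1.39348730e+00, -1.50464215e-01]), 'joint_vel': array([ 0.00010923, -0.00205095, -0.00322398,  0.00094633,  0.0009429 ,
        0.00033783]), 'tau': array([-2.19126100e-04, -3.71868467e+01, -2.82293451e+01,  6.98588602e-02,
        3.11737822e-02, -6.29554052e-05]), 'eef_pos': array([0.23345032, 0.52469008, 0.20442022]), 'orientation': array([-3.55428858e-04,  2.07890949e-01,  9.78151491e-01, -9.42374740e-04]), 'contact_force': array([-0.13116593,  0.09097433, -0.10346203]), 'torque': array([ 0.0259819 ,  0.00245373, -0.04136205]), 'finger_force': 0.0, 'width': 0.09394701845193716} 0.0188
```

View pics/top0.png

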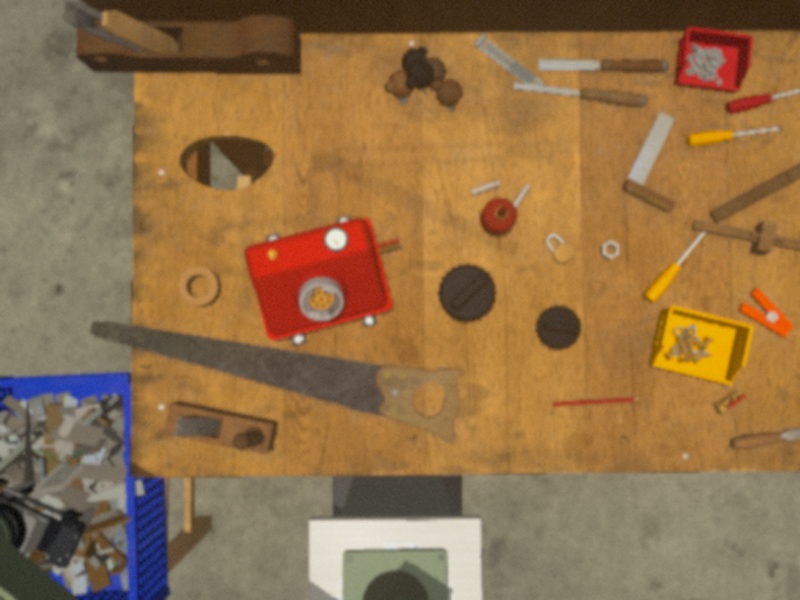

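View pics/side0.png

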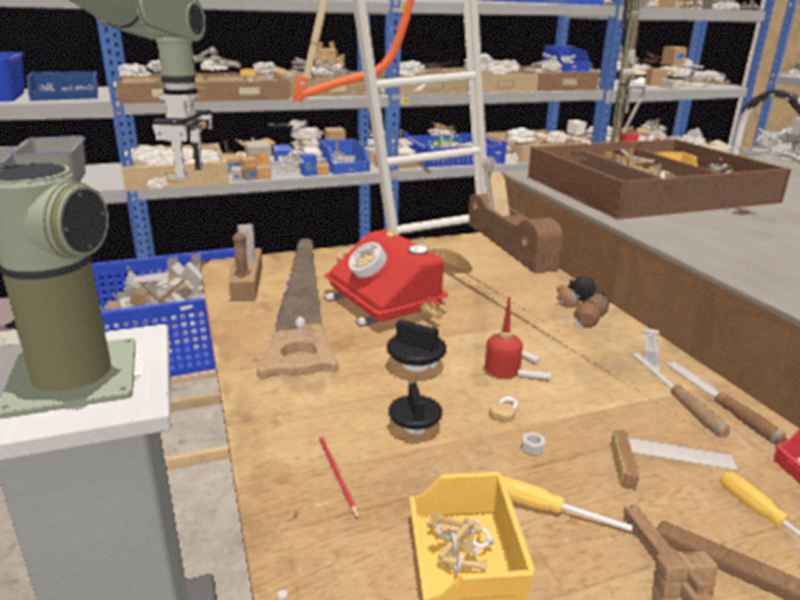

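The two caps in the top view are the large one at (467,293), about 56 px or 100 mm across, and the small one at (558,328), about 44 px or 80 mm across. The small one fits the description. I'll confirm it in an enlarged crop, together with the neck.

```bash
cat > h.py <<'E'
import numpy as np,cv2
from rig import env,optics,job
from scipy.spatial.transform import Rotation as R
def cam(n):
    c=optics.camera_info(n);K=np.array([[c['fx'],0,c['cx']],[0,c['fy'],c['cy']],[0,0,1]])
    return K,c['rvec'],c['tvec']
def ray(n,uv,z):
    K,r,t=cam(n);M=cv2.Rodrigues(r)[0];C=-M.T@t
    d=M.T@np.linalg.inv(K)@np.array([uv[0],uv[1],1.]);return C+d*(z-C[2])/d[2]
def proj(n,P):
    K,r,t=cam(n);return cv2.projectPoints(np.array(P,float).reshape(-1,1,3),r,t,K,None)[0].reshape(-1,2)
E
python3 - <<'E'
from h import *
f=np.mean([optics.grab_frame("top").astype(float) for _ in range(6)],0).astype(np.uint8);cv2.imwrite("pics/avg.png",f)
s=np.mean([optics.grab_frame("side").astype(float) for _ in range(4)],0).astype(np.uint8);cv2.imwrite("pics/avgs.png",s)
a=cv2.resize(f[180:240,270:385],(800,417),interpolation=cv2.INTER_CUBIC)[:,:]
cv2.imwrite("pics/caps.png",a)
b=cv2.resize(f[165:217,180:232],(416,416),interpolation=cv2.INTER_CUBIC)
c=cv2.resize(s[145:193,212:260],(384,416),interpolation=cv2.INTER_CUBIC)
cv2.imwrite("pics/neck.png",np.hstack([b,c]))
for uv,z in(((467,293),.021),((558,328),.021),((321,299),.113),((499,216),.1),((200,287),.02),((610,250),.01)):print(uv,ray("top",np.array(uv)*.64-.18,z).round(4))
# cap plate blob
g=cv2.cvtColor(f,cv2.COLOR_BGR2GRAY)
m=((g<75)*255).astype(np.uint8)
for r in((275,160,325,215),(335,185,380,232)):
    mm=np.zeros_like(m);mm[r[1]:r[3],r[0]:r[2]]=m[r[1]:r[3],r[0]:r[2]]
    cs=max(cv2.findContours(mm,0,2)[0],key=cv2.contourArea);e=cv2.fitEllipse(cs);print(e,ray("top",e[0],.03))
E
```

```text
(467, 293) [ 0.5656 -0.1385  0.021 ]
(558, 328) [ 0.4995 -0.3054  0.021 ]
(321, 299) [0.5527 0.1216 0.113 ]
(499, 216) [ 0.6962 -0.1895  0.1   ]
(200, 287) [0.5812 0.3544 0.02  ]
(610, 250) [ 0.6443 -0.4079  0.01  ]
((298.5252990722656, 187.37149047851562), (34.070735931396484, 34.828086853027344), 25.763545989990234) [ 0.56507566 -0.13716753  0.03      ]
((356.8379821777344, 209.23133850097656), (25.936052322387695, 26.56853675842285), 99.61648559570312) [ 0.50091939 -0.30329763  0.03      ]
```

View pics/caps.png

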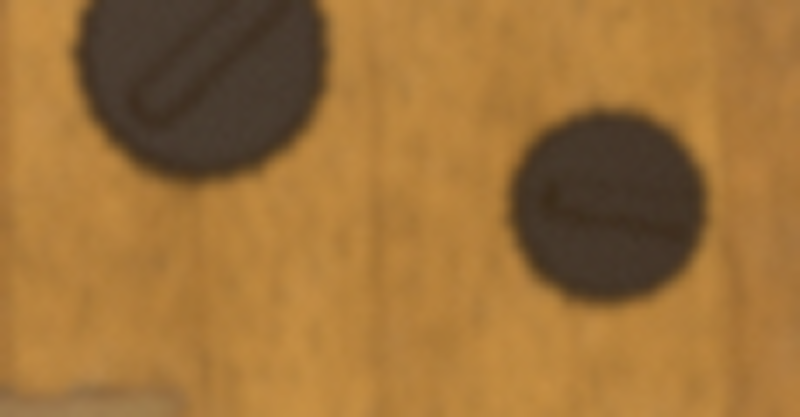

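View pics/neck.png

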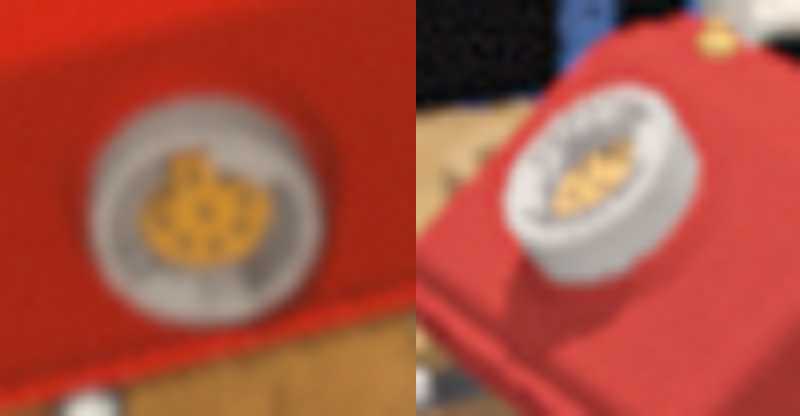

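The crop confirms it: the right-hand cap is about 28 px (79 mm) across and is the one meant; the left one, at about 101 mm, is the look-alike. In the neck crop the brass strainer shows a bump towards the upper left (190,155), which is the upper slot. Next I'll rectify both views.

```bash
cat >> h.py <<'E'
def nframe(yaw,c):
    b=np.deg2rad(35);tx=np.array([np.cos(yaw),np.sin(yaw),0]);ty=np.array([-np.sin(yaw),np.cos(yaw),0]);z=np.array([0,0,1.])
    X=np.cos(b)*tx+np.sin(b)*z;Z=-np.sin(b)*tx+np.cos(b)*z
    return np.array([X,ty,Z]).T
def rect(n,img,c,A,s=5,h=50):
    # image: right = A[:,0]*u , up = A[:,1]; s px per mm, half-size h mm
    q=np.array([[-h,h],[h,h],[h,-h],[-h,-h]])/1000.
    P=[c+A[:,0]*a+A[:,1]*b for a,b in q]
    H=cv2.getPerspectiveTransform(proj(n,P).astype(np.float32),np.float32([[0,0],[2*h*s,0],[2*h*s,2*h*s],[0,2*h*s]]))
    return cv2.warpPerspective(img,H,(2*h*s,2*h*s),flags=cv2.INTER_CUBIC)
E
python3 - <<'E'
from h import *
f=cv2.imread("pics/avg.png");s=cv2.imread("pics/avgs.png")
hsv=cv2.cvtColor(f,cv2.COLOR_BGR2HSV)
m=(((hsv[...,0]<6)|(hsv[...,0]>174))&(hsv[...,1]>190)&(hsv[...,2]>90)).astype(np.uint8)*255
m[:,:150]=0;m[:,256:]=0;m[:130]=0;m[225:]=0
cs=max(cv2.findContours(m,0,2)[0],key=cv2.contourArea);hull=cv2.convexHull(cs)
r=cv2.minAreaRect(hull);bx=cv2.boxPoints(r);W=np.array([ray("top",p,.04)[:2] for p in bx]);print(bx,W.round(4))
for i in range(4):
    d=W[(i+1)%4]-W[i];print(np.linalg.norm(d).round(4),np.rad2deg(np.arctan2(d[1],d[0])).round(2))
# bottom (front) edge line
low=[(x,np.where(m[:,x])[0].max()) for x in range(178,242)]
l=cv2.fitLine(np.float32(low),cv2.DIST_HUBER,0,.01,.01).ravel();a=ray("top",l[2:]-30*l[:2],.05);b=ray("top",l[2:]+30*l[:2],.05);d=a-b;print("front edge yaw",np.rad2deg(np.arctan2(-d[0],d[1])))
yaw=np.arctan2(-d[0],d[1]) 
c=np.array([.5527,.1216,.113]);A=nframe(yaw,c)
out=[]
for n,im in(("top",f),("side",s)):
    # display: up = neck x, right = -neck y
    B=np.array([-A[:,1],A[:,0],A[:,2]]).T
    q=rect(n,im,c,B,4,50)
    for rr in(24,38):cv2.circle(q,(200,200),rr*4,(255,0,255),1)
    out.append(q)
cap=np.array([.5009,-.3033,.03])
q=cv2.resize(f[190:228,337:377],(400,380),interpolation=cv2.INTER_CUBIC)
g=cv2.convertScaleAbs(np.clip((q.astype(float)-25)*4.0,0,255))
g=cv2.resize(g,(400,200)) if 0 else g
cv2.imwrite("pics/rect.png",np.hstack(out));cv2.imwrite("pics/capc.png",np.hstack([g,np.clip((cv2.resize(s[195:280,245:290],(400,380*1),interpolation=cv2.INTER_CUBIC).astype(float))*2.5,0,255).astype(np.uint8)]))
E
```

```text
[[156.27289 158.89017]
 [235.69351 137.91113]
 [251.33344 197.11945]
 [171.91281 218.09848]] [[ 0.6495  0.2685]
 [ 0.7079  0.0416]
 [ 0.538  -0.0017]
 [ 0.4806  0.2238]]
0.2342 -75.58
0.1753 -165.7
0.2327 104.29
0.1747 14.79
front edge yaw 14.239196652320485
```

View pics/rect.png

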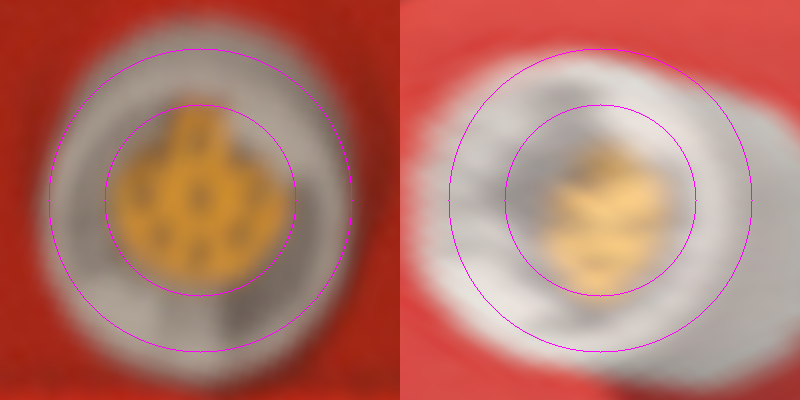

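View pics/capc.png

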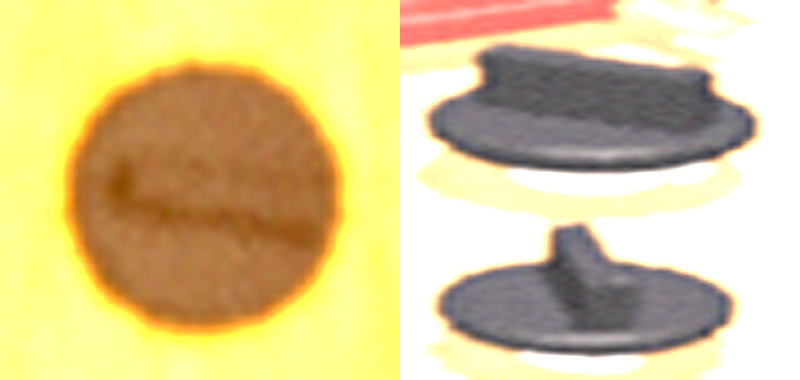

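The two views together show the bar running about 7° off the world y axis, at crop pixels (115,210) to (305,235), and the neck slots close to the ±neck-x line. My first mouth centre was really the recessed strainer, so I'll refit the neck as a cylinder silhouette in both views and refine the cap too.

```bash
cat > fit.py <<'E'
from h import *
from scipy.optimize import minimize
f=cv2.imread("pics/avg.png");s=cv2.imread("pics/avgs.png")
K=8
def mask(im,box):
    x0,y0,x1,y1=box;c=cv2.resize(im[y0:y1,x0:x1],None,fx=K,fy=K,interpolation=cv2.INTER_CUBIC)
    h=cv2.cvtColor(c,cv2.COLOR_BGR2HSV)
    red=((h[...,0]<6)|(h[...,0]>172))&(h[...,1]>118)
    m=(~red).astype(np.uint8)
    n,l,st,ce=cv2.connectedComponentsWithStats(m);i=l[m.shape[0]//2,m.shape[1]//2];m=(l==i).astype(np.uint8)
    return m
boxes={"top":(188,172,224,207),"side":(219,152,249,180)}
M={n:mask(im,boxes[n]) for n,im in(("top",f),("side",s))}
for n in M: print(n,M[n].shape,M[n].sum()/K/K)
a=np.linspace(0,2*np.pi,60)
def sil(n,p,yaw,L):
    c=np.array([p[0],p[1],.113]);A=nframe(yaw,c)
    P=[c+.038*(np.cos(t)*A[:,0]+np.sin(t)*A[:,1])-d*A[:,2] for t in a for d in(0,L)]
    x0,y0,x1,y1=boxes[n];uv=(proj(n,P)-[x0,y0]+.5)*K-.5
    o=np.zeros(M[n].shape,np.uint8);cv2.fillConvexPoly(o,cv2.convexHull(np.round(uv*16).astype(np.int32)),1,shift=4);return o
def cost(v,ns):
    return sum((sil(n,v[:2],np.deg2rad(14.5),abs(v[2]))!=M[n]).sum()/K/K for n in ns)
if __name__=="__main__":
    for ns in(("top",),("side",),("top","side")):
        r=min((minimize(cost,[.545+i,.1216+j,.02],args=(ns,),method="Nelder-Mead",options=dict(initial_simplex=[[.545+i,.1216+j,.02],[.552+i,.1216+j,.02],[.545+i,.128+j,.02],[.545+i,.1216+j,.03]])) for i in(0,.004) for j in(-.003,.003)),key=lambda r:r.fun);print(ns,r.x.round(4),r.fun)
    # strainer hole
    c=np.array([.5527,.1216,.113]);A=nframe(np.deg2rad(14.24),c);uv=proj("top",[c+A[:,0]*.0007])[0]
    st=ray("top",uv,.1028);A=nframe(np.deg2rad(14.5),c);print("mouth from strainer",(st+.0125*A[:,2]).round(4))
    p=[ray("top",np.array([337,190])+np.array(q)/10-.05*9,.033) for q in((115,210),(305,235))];d=p[0]-p[1];print("bar yaw",np.rad2deg(np.arctan2(d[1],d[0])),p)
    # cap plate, both views
    for n,im,b in(("top",f,(337,190,377,228)),("side",s,(245,235,290,280))):
        x0,y0,x1,y1=b;c=cv2.resize(im[y0:y1,x0:x1],None,fx=K,fy=K,interpolation=cv2.INTER_CUBIC);g=cv2.cvtColor(c,cv2.COLOR_BGR2GRAY)
        m=(g<(95 if n=="top" else 75)).astype(np.uint8);k=max(cv2.findContours(m,0,2)[0],key=cv2.contourArea).reshape(-1,2)/K+[x0,y0]
        lo,hi=k[:,0].min(),k[:,0].max();q=(k[:,1].max())
        print(n,"cap extents",k.min(0),k.max(0))
        cap=np.array([.5009,-.3033])
        P=[[cap[0]+.04*np.cos(t),cap[1]+.04*np.sin(t),z] for t in a for z in(.021,.033)];u=proj(n,P);print("  model",u.min(0),u.max(0))
E
python3 fit.py
```

```text
top (280, 288) 661.0
side (224, 240) 421.234375
('top',) [0.5466 0.1211 0.0231] 15.40625
('side',) [0.5473 0.1287 0.0263] 15.796875
('top', 'side') [0.5469 0.1215 0.0222] 49.59375
mouth from strainer [0.5468 0.121  0.113 ]
bar yaw 81.9821827295537 [array([ 0.49736892, -0.27748103,  0.033     ]), array([ 0.48973919, -0.33164713,  0.033     ])]
top cap extents [343.    195.625] [371.625 223.75 ]
  model [342.33527261 195.23377577] [371.04403822 223.25471667]
side cap extents [249.25  245.125] [282.375 274.625]
  model [248.42700669 251.1862967 ] [282.64764566 275.43588384]
```

```bash
cat >> h.py <<'E'
def tool(zdir,yaxis):
    z=np.array(zdir,float);z/=np.linalg.norm(z);y=np.array(yaxis,float);y-=z*(y@z);y/=np.linalg.norm(y);return np.array([np.cross(y,z),y,z]).T
def down(yaw): return tool([0,0,-1],[np.cos(yaw),np.sin(yaw),0])
def cur():
    s=env.state();q=s['orientation'];return s['eef_pos'],R.from_quat([q[1],q[2],q[3],q[0]]).as_matrix()
def plan(p1,R1,N,p0=None,R0=None):
    if p0 is None:p0,R0=cur()
    w=R.from_matrix(R0.T@R1).as_rotvec()/N;Rk=R0
    for k in range(N):
        print((Rk.T@(np.array(p1)-p0)/N*1000).round(1).tolist(),w.round(4).tolist());Rk=Rk@R.from_rotvec(w).as_matrix()
E
python3 - <<'E'
from h import *
plan([.5005,-.3036,.16],down(np.deg2rad(-8)),16)
E
```

```text
[-36.3, -40.6, 2.8] [0.0, -0.0, 0.0807]
[-39.4, -37.5, 2.8] [0.0, -0.0, 0.0807]
[-42.3, -34.2, 2.8] [0.0, -0.0, 0.0807]
[-45.0, -30.7, 2.8] [0.0, -0.0, 0.0807]
[-47.3, -26.9, 2.8] [0.0, -0.0, 0.0807]
[-49.3, -23.0, 2.8] [0.0, -0.0, 0.0807]
[-51.0, -19.0, 2.8] [0.0, -0.0, 0.0807]
[-52.4, -14.8, 2.8] [0.0, -0.0, 0.0807]
[-53.4, -10.5, 2.8] [0.0, -0.0, 0.0807]
[-54.1, -6.2, 2.8] [0.0, -0.0, 0.0807]
[-54.4, -1.8, 2.8] [0.0, -0.0, 0.0807]
[-54.4, 2.6, 2.8] [0.0, -0.0, 0.0807]
[-54.0, 6.9, 2.8] [0.0, -0.0, 0.0807]
[-53.2, 11.3, 2.8] [0.0, -0.0, 0.0807]
[-52.2, 15.5, 2.8] [0.0, -0.0, 0.0807]
[-50.7, 19.7, 2.8] [0.0, -0.0, 0.0807]
```

>>> step_arm(
  moves=[
    [-36,-41,2.8,0,0,0.08,0],
    [-39,-37.5,2.8,0,0,0.08,0],
    [-42,-34,2.8,0,0,0.08,0],
    [-45,-31,2.8,0,0,0.08,0],
    [-47,-27,2.8,0,0,0.08,0],
    [-49,-23,2.8,0,0,0.08,0],
    [-51,-19,2.8,0,0,0.08,0],
    [-52,-15,2.8,0,0,0.08,0],
  ],
)

```text
clock: 1.6
eef_pos: [0.3668, 0.1101, 0.1835]
orientation: [0.001, 0.506, 0.862, 0.001]
contact_force: [0.7, 1.3, 0.0]
width: 0.0942
finger_force: 0.0
```

>>> step_arm(
  moves=[
    [-53,-10.5,2.8,0,0,0.08,0],
    [-54,-6,2.8,0,0,0.08,0],
    [-54,-2,2.8,0,0,0.08,0],
    [-54,2.6,2.8,0,0,0.08,0],
    [-54,7,2.8,0,0,0.08,0],
    [-53,11,2.8,0,0,0.08,0],
    [-52,15.5,2.8,0,0,0.08,0.3],
    [-51,20,2.8,0,0,0.08,0.3],
  ],
)

```text
clock: 2.6
eef_pos: [0.5031, -0.3022, 0.1607]
orientation: [0.0, 0.752, 0.659, 0.0]
contact_force: [0.9, -0.5, -0.1]
width: 0.0773
finger_force: 0.0
```

Run:
```python
from h import *
print(env.state()['eef_pos'],env.state()['clock'],env.state()['joint_vel'].round(3));plan([.5005,-.3036,.036],down(np.deg2rad(-8)),8)
```

```text
[ 0.50312735 -0.30216399  0.1606651 ] 2.6 [-0.428  0.687 -0.804  0.002  0.105  0.206]
[-0.2, -0.3, 15.6] [0.0001, 0.0, 0.0011]
[-0.2, -0.3, 15.6] [0.0001, 0.0, 0.0011]
[-0.2, -0.3, 15.6] [0.0001, 0.0, 0.0011]
[-0.2, -0.3, 15.6] [0.0001, 0.0, 0.0011]
[-0.2, -0.3, 15.6] [0.0001, 0.0, 0.0011]
[-0.2, -0.3, 15.6] [0.0001, 0.0, 0.0011]
[-0.2, -0.3, 15.6] [0.0001, 0.0, 0.0011]
[-0.2, -0.3, 15.6] [0.0001, 0.0, 0.0011]
```

>>> step_arm(
  moves=[
    [0,0,15,0,0,0,0.3],
    [0,0,15,0,0,0,0.3],
    [0,0,15,0,0,0,0.3],
    [0,0,15,0,0,0,0.3],
    [0,0,15,0,0,0,0.3],
    [0,0,0,0,0,0,0.3],
    [0,0,0,0,0,0,0.3],
    [0,0,0,0,0,0,0.3],
  ],
)

```text
clock: 3.6
eef_pos: [0.5032, -0.3008, 0.0865]
orientation: [0.001, 0.751, 0.66, 0.0]
contact_force: [-0.7, 0.3, 0.9]
width: 0.0656
finger_force: 0.0
```

Run:
```python
from h import *
print(env.state()['eef_pos'],env.state()['contact_force'],env.state()['width']);plan([.5005,-.3036,.036],down(np.deg2rad(-8)),1)
s=optics.grab_frame("side")
t=optics.grab_frame("top")
cv2.imwrite("pics/g1.png",np.hstack([cv2.resize(s[170:290,205:325],(400,400)),cv2.resize(t[150:250,310:410],(400,400))]))
```

```text
[ 0.50324655 -0.30082484  0.08651509] [-0.68690001  0.34211518  0.92545386] 0.0656008606959404
[-3.1, -2.4, 50.5] [0.0015, 0.0009, 0.0116]
```

View pics/g1.png

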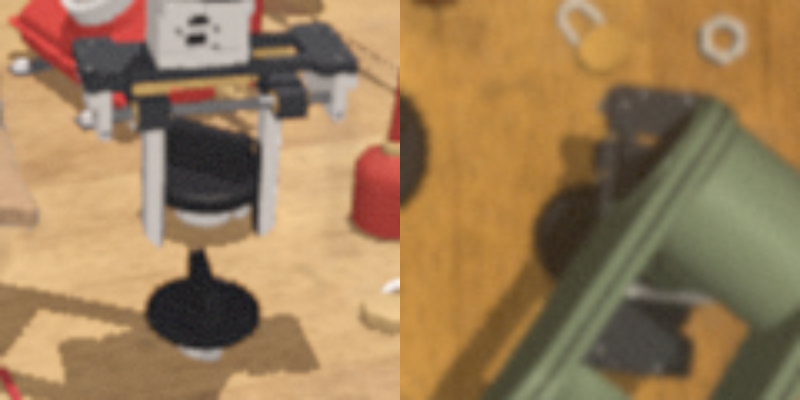

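The side view shows the fingers straddling the bar of the small cap at (200,270), so I'm descending with the small correction.

>>> step_arm(
  moves=[
    [-3,-2.4,0,0,0,0.01,0.3],
    [0,0,12,0,0,0,0.3],
    [0,0,12,0,0,0,0.3],
    [0,0,12,0,0,0,0.3],
    [0,0,10,0,0,0,0.3],
    [0,0,3.5,0,0,0,0.3],
    [0,0,0,0,0,0,0.3],
    [0,0,0,0,0,0,0.3],
  ],
)

```text
clock: 4.7
eef_pos: [0.5003, -0.3033, 0.0366]
orientation: [0.001, 0.754, 0.657, 0.0]
contact_force: [-0.0, -0.4, -0.1]
width: 0.0657
finger_force: 0.0
```

>>> step_arm(
  moves=[
    [0,0,0,0,0,0,1],
    [0,0,0,0,0,0,1],
    [0,0,0,0,0,0,1],
    [0,0,0,0,0,0,1],
    [0,0,0,0,0,0,1],
    [0,0,0,0,0,0,1],
    [0,0,0,0,0,0,1],
    [0,0,0,0,0,0,1],
  ],
  grip_force=35,
)

```text
clock: 5.7
eef_pos: [0.4999, -0.3029, 0.0361]
orientation: [-0.0, 0.754, 0.657, 0.0]
contact_force: [0.2, 0.4, -1.1]
width: 0.0137
finger_force: 35.0
```

>>> step_arm(
  moves=[
    [0,0,-10,0,0,0,1],
    [0,0,-20,0,0,0,1],
    [0,0,-25,0,0,0,1],
    [0,0,-30,0,0,0,1],
    [0,0,-30,0,0,0,1],
    [0,0,-25,0,0,0,1],
    [0,0,-15,0,0,0,1],
    [0,0,0,0,0,0,1],
  ],
)

```text
clock: 6.7
eef_pos: [0.5005, -0.3035, 0.1926]
orientation: [0.001, 0.754, 0.657, 0.0]
contact_force: [-0.6, 0.4, -1.2]
width: 0.0137
finger_force: 35.0
```

```bash
cat >> h.py <<'E'
M=np.array([.5467,.121,.113]);YAW=np.deg2rad(14.5);NA=nframe(YAW,M);OFF=.0151
def npose(h,ang,dx=0,dy=0):
    # tool pose with cap origin h over mouth, cap turned ang deg about neck z, offset dx,dy in neck frame
    y=NA@R.from_euler('z',ang,degrees=True).as_matrix()@np.array([0,1,0])
    return M+NA[:,2]*(h+OFF)+NA[:,0]*dx+NA[:,1]*dy, tool(-NA[:,2],y)
def incap():
    p,T=cur();q=NA.T@(p-NA[:,2]*OFF-M);a=NA.T@T[:,1];tilt=np.degrees(np.arccos(-NA[:,2]@T[:,2]))
    st=env.state();print("cap in neck mm",(q*1000).round(2),"ang",np.degrees(np.arctan2(-a[0],a[1])).round(2),"tilt",tilt.round(2),"F",(NA.T@st['contact_force']).round(2),"tau",(NA.T@st['torque']).round(3),"w",st['width'],"t",st['clock'])
E
python3 - <<'E'
from h import *
st=env.state();print(st['eef_pos'],st['contact_force'],st['width'])
plan(*npose(.08,-2),16)
E
```

```text
[ 0.500503   -0.30350277  0.19256372] [-0.56100766  0.39230424 -1.21739178] 0.013685840078567454
[25.4, -3.9, 0.1] [-0.0375, -0.024, -0.1161]
[25.7, -1.0, -0.6] [-0.0375, -0.024, -0.1161]
[25.6, 2.1, -1.2] [-0.0375, -0.024, -0.1161]
[25.1, 5.1, -1.7] [-0.0375, -0.024, -0.1161]
[24.3, 8.0, -2.1] [-0.0375, -0.024, -0.1161]
[23.2, 10.8, -2.3] [-0.0375, -0.024, -0.1161]
[21.7, 13.5, -2.4] [-0.0375, -0.024, -0.1161]
[19.9, 16.0, -2.3] [-0.0375, -0.024, -0.1161]
[17.9, 18.3, -2.1] [-0.0375, -0.024, -0.1161]
[15.6, 20.3, -1.8] [-0.0375, -0.024, -0.1161]
[13.1, 22.1, -1.3] [-0.0375, -0.024, -0.1161]
[10.4, 23.5, -0.8] [-0.0375, -0.024, -0.1161]
[7.6, 24.5, -0.1] [-0.0375, -0.024, -0.1161]
[4.7, 25.2, 0.7] [-0.0375, -0.024, -0.1161]
[1.8, 25.6, 1.6] [-0.0375, -0.024, -0.1161]
[-1.1, 25.5, 2.5] [-0.0375, -0.024, -0.1161]
```

>>> step_arm(
  moves=[
    [25.5,-4,0,-0.0375,-0.024,-0.116,1],
    [25.5,-1,-0.5,-0.0375,-0.024,-0.116,1],
    [25.5,2,-1,-0.0375,-0.024,-0.116,1],
    [25,5,-1.5,-0.0375,-0.024,-0.116,1],
    [24.5,8,-2,-0.0375,-0.024,-0.116,1],
    [23,11,-2.5,-0.0375,-0.024,-0.116,1],
    [21.5,13.5,-2.5,-0.0375,-0.024,-0.116,1],
    [20,16,-2.5,-0.0375,-0.024,-0.116,1],
  ],
)

```text
clock: 7.7
eef_pos: [0.4951, -0.0964, 0.1887]
orientation: [0.168, 0.369, 0.914, 0.025]
contact_force: [0.2, 0.3, -1.8]
width: 0.0136
finger_force: 35.0
```

>>> step_arm(
  moves=[
    [18,18,-2,-0.0375,-0.024,-0.116,1],
    [15.5,20,-2,-0.0375,-0.024,-0.116,1],
    [13,22,-1.5,-0.0375,-0.024,-0.116,1],
    [10.5,23.5,-1,-0.0375,-0.024,-0.116,1],
    [7.5,24.5,0,-0.0375,-0.024,-0.116,1],
    [4.5,25,1,-0.0375,-0.024,-0.116,1],
    [2,25.5,1.5,-0.0375,-0.024,-0.116,1],
    [-1,25.5,2.5,-0.0375,-0.024,-0.116,1],
  ],
)

```text
clock: 8.7
eef_pos: [0.4911, 0.1077, 0.1879]
orientation: [0.295, -0.105, 0.949, 0.044]
contact_force: [0.4, 0.2, -2.2]
width: 0.0137
finger_force: 35.0
```

>>> step_arm(
  moves=[
    [0,0,10,0,0,0,1],
    [0,0,10,0,0,0,1],
    [0,0,10,0,0,0,1],
    [0,0,0,0,0,0,1],
    [0,0,0,0,0,0,1],
    [0,0,0,0,0,0,1],
    [0,0,0,0,0,0,1],
    [0,0,0,0,0,0,1],
  ],
)

```text
clock: 9.7
eef_pos: [0.5097, 0.111, 0.1659]
orientation: [0.297, -0.103, 0.948, 0.044]
contact_force: [-0.8, 0.9, -1.8]
width: 0.0133
finger_force: 35.0
```

Run:
```python
from h import *
incap();print(env.state()['joints'].round(2));plan(*npose(.05,-2),1)
s=optics.grab_frame("side");t=optics.grab_frame("top")
cv2.imwrite("pics/n1.png",np.hstack([cv2.resize(s[110:210,190:290],(400,400),interpolation=cv2.INTER_CUBIC),cv2.resize(t[155:225,170:240],(400,400),interpolation=cv2.INTER_CUBIC)]))
```

```text
cap in neck mm [-1.07 -0.4  50.25] ang -2.16 tilt 0.05 F [-1.5   1.1  -1.15] tau [ 0.02   0.506 -0.041] w 0.013308377024817814 t 9.7
[-0.08 -0.25  2.21  0.33  0.62 -2.08]
[-1.1, 0.4, 0.3] [0.0008, -0.0002, -0.0028]
```

View pics/n1.png

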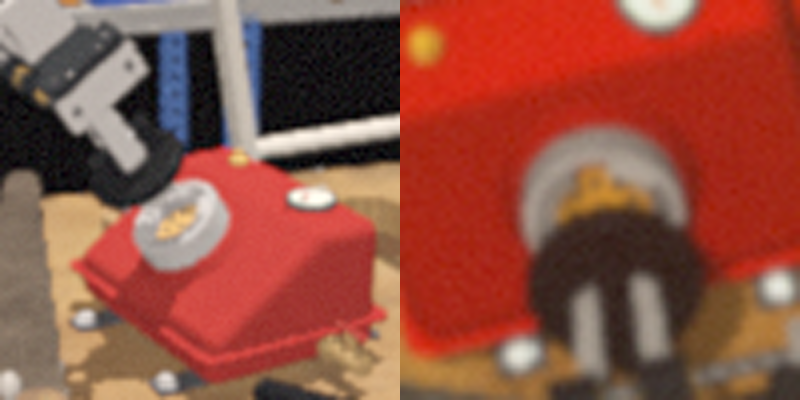

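The picture shows the held cap over the neck in both views, with plate and mouth roughly concentric along the neck axis. I'll measure its in-hand offset from the top-view plate silhouette.

```bash
cat > capfit.py <<'E'
from h import *
from scipy.optimize import minimize
K=8;x0,y0,x1,y1=190,185,230,203
t=np.mean([optics.grab_frame("top").astype(float) for _ in range(3)],0).astype(np.uint8)
c=cv2.resize(t[y0:y1,x0:x1],None,fx=K,fy=K,interpolation=cv2.INTER_CUBIC);h=cv2.cvtColor(c,cv2.COLOR_BGR2HSV)
m=(h[...,2]<85).astype(np.uint8);n,l,st,ce=cv2.connectedComponentsWithStats(m);m=(l==1+st[1:,4].argmax()).astype(np.uint8)
p,T=cur();X,Y,Z=NA.T;a=np.linspace(0,2*np.pi,60)
def cost(v):
    o=p-Z*OFF+X*v[0]/1e3+Y*v[1]/1e3
    P=[o+Z*d+.04*(np.cos(q)*X+np.sin(q)*Y) for q in a for d in(0,.012)]
    uv=(proj("top",P)-[x0,y0]+.5)*K-.5;s=np.zeros(m.shape,np.uint8);cv2.fillConvexPoly(s,cv2.convexHull(np.round(uv*16).astype(np.int32)),1,shift=4)
    return (s!=m).sum()/64
print(m.sum()/64,cost([0,0]));r=minimize(cost,[0,0],method="Nelder-Mead",options=dict(initial_simplex=[[-2,-2],[3,-1],[0,3]]));print("cap offset in hand, neck axes, mm",r.x,r.fun);incap()
E
python3 capfit.py
```

```text
256.0625 30.53125
cap offset in hand, neck axes, mm [-3.19946712 -1.06240938] 7.84375
cap in neck mm [-1.27 -0.34 50.09] ang -2.17 tilt 0.07 F [-2.03 -0.21 -1.47] tau [ 0.051  0.471 -0.064] w 0.013576879891350202 t 9.95
```

>>> step_arm(
  moves=[
    [-4,1.2,4,0,0,0,1],
    [0,0,8,0,0,0,1],
    [0,0,8,0,0,0,1],
    [0,0,6,0,0,0,1],
    [0,0,4,0,0,0,1],
    [0,0,3,0,0,0,1],
    [0,0,0,0,0,0,1],
    [0,0,0,0,0,0,1],
  ],
)

```text
clock: 10.95
eef_pos: [0.5306, 0.1177, 0.1408]
orientation: [0.297, -0.103, 0.948, 0.044]
contact_force: [-0.1, 0.6, -1.9]
width: 0.0138
finger_force: 35.0
```

```bash
python3 -c "
from h import *
incap()"
```

```text
cap in neck mm [ 2.53  0.82 17.08] ang -2.17 tilt 0.09 F [-1.06  0.65 -1.57] tau [0.098 0.599 0.041] w 0.013849313473903873 t 10.95
```

>>> step_arm(
  moves=[
    [0,0,1,0,0,0,1],
    [0,0,1,0,0,0,1],
    [0,0,1,0,0,0,1],
    [0,0,1,0,0,0,1],
    [0,0,1,0,0,0,1],
    [0,0,0,0,0,0,1],
    [0,0,0,0,0,0,1],
    [0,0,0,0,0,0,1],
  ],
)

```text
clock: 11.95
eef_pos: [0.5322, 0.1186, 0.1354]
orientation: [0.295, -0.103, 0.949, 0.044]
contact_force: [-5.3, -0.8, -2.8]
width: 0.0137
finger_force: 35.0
```

```bash
python3 -c "
from h import *
incap()"
```

```text
cap in neck mm [ 0.87  1.25 11.65] ang -2.16 tilt 0.26 F [-5.97  0.59  0.76] tau [0.136 1.546 0.04 ] w 0.013687197032015905 t 11.95
```

>>> step_arm(
  moves=[
    [1.7,0.3,0,0,0,0,1],
    [0,0,0,0,0,0,1],
    [0,0,1,0,0,0,1],
    [0,0,1,0,0,0,1],
    [0,0,1,0,0,0,1],
    [0,0,0,0,0,0,1],
    [0,0,0,0,0,0,1],
    [0,0,0,0,0,0,1],
  ],
)

```text
clock: 12.95
eef_pos: [0.5336, 0.1189, 0.1331]
orientation: [0.297, -0.103, 0.948, 0.044]
contact_force: [-3.8, -0.3, -3.8]
width: 0.0134
finger_force: 35.0
```

```bash
python3 -c "
from h import *
incap()"
```

```text
cap in neck mm [0.68 1.22 8.98] ang -2.17 tilt 0.11 F [-5.26  0.7  -0.93] tau [0.173 1.457 0.003] w 0.013400959132570351 t 12.95
```

>>> step_arm(
  moves=[
    [1,0,0,0,0,0,1],
    [0,0,1,0,0,0,1],
    [0,0,1,0,0,0,1],
    [0,0,1,0,0,0,1],
    [0,0,1,0,0,0,1],
    [0,0,1,0,0,0,1],
    [0,0,0,0,0,0,1],
    [0,0,0,0,0,0,1],
  ],
)

```text
clock: 13.95
eef_pos: [0.536, 0.1194, 0.1293]
orientation: [0.297, -0.103, 0.948, 0.044]
contact_force: [-7.8, 0.1, 2.0]
width: 0.0138
finger_force: 35.0
```

```bash
python3 -c "
from h import *
incap()"
```

```text
cap in neck mm [0.56 1.15 4.42] ang -2.15 tilt 0.06 F [-5.04  2.04  5.92] tau [ 0.309  1.348 -0.017] w 0.01378429391340355 t 13.95
```

>>> step_arm(
  moves=[
    [1,-0.3,0,0,0,0,1],
    [0,0,1,0,0,0,1],
    [0,0,1,0,0,0,1],
    [0,0,1,0,0,0,1],
    [0,0,1,0,0,0,1],
    [0,0,1,0,0,0,1],
    [0,0,1,0,0,0,1],
    [0,0,0,0,0,0,1],
  ],
)

```text
clock: 14.95
eef_pos: [0.5384, 0.1202, 0.1256]
orientation: [0.298, -0.103, 0.948, 0.044]
contact_force: [-26.9, -3.9, 22.2]
width: 0.0134
finger_force: 35.0
```

```bash
python3 -c "
from h import *
incap()"
```

```text
cap in neck mm [ 0.52  1.32 -0.08] ang -2.07 tilt 0.12 F [-9.38  2.96 33.66] tau [ 0.354  2.073 -0.023] w 0.013416683255764877 t 14.95
```

The cap has bottomed at about 0 mm with a solid end stop, so its lugs are in the slots. Now I'll ease off slightly and turn clockwise, which is positive about the tool z axis.

>>> step_arm(
  moves=[
    [0.5,-0.3,-0.5,0,0,0,1],
    [0,0,0,0,0,0,1],
    [0,0,0,0,0,0.06,1],
    [0,0,0,0,0,0.06,1],
    [0,0,0,0,0,0.06,1],
    [0,0,0,0,0,0.06,1],
    [0,0,0,0,0,0.06,1],
    [0,0,0,0,0,0,1],
  ],
)

```text
clock: 15.95
eef_pos: [0.5386, 0.1207, 0.1259]
orientation: [0.289, 0.039, 0.953, 0.089]
contact_force: [-17.2, 3.6, 14.1]
width: 0.0139
finger_force: 35.2
```

```bash
python3 -c "
from h import *
incap()"
```

```text
cap in neck mm [0.87 1.74 0.03] ang -19.22 tilt 0.2 F [-4.81  7.75 20.58] tau [1.127 1.207 0.378] w 0.01387837502903509 t 15.95
```

>>> step_arm(
  moves=[
    [0.7,1.1,0,0,0,0,1],
    [0,0.2,0,0,0,0.06,1],
    [0,0.2,0,0,0,0.06,1],
    [0,0.2,0,0,0,0.06,1],
    [0,0.2,0,0,0,0.06,1],
    [0,0.2,0,0,0,0.06,1],
    [0,0,0,0,0,0,1],
    [0,0,0,0,0,0,1],
  ],
)

```text
clock: 16.95
eef_pos: [0.5384, 0.1213, 0.1259]
orientation: [0.273, 0.181, 0.936, 0.13]
contact_force: [-18.9, -3.5, 14.0]
width: 0.0139
finger_force: 35.1
```

```bash
python3 -c "
from h import *
incap()"
```

```text
cap in neck mm [ 0.88  2.31 -0.02] ang -36.4 tilt 0.16 F [-7.75  1.31 22.46] tau [-0.074  1.72   0.23 ] w 0.013855414849997407 t 16.95
```

>>> step_arm(
  moves=[
    [0.5,0,0,0,0,0.05,1],
    [0,0.1,0,0,0,0.05,1],
    [0,0.1,0,0,0,0.05,1],
    [0,0.1,0,0,0,0.05,1],
    [0,0.1,0,0,0,0.05,1],
    [0,0,0,0,0,0.05,1],
    [0,0,0,0,0,0,1],
    [0,0,0,0,0,0,1],
  ],
)

```text
clock: 17.95
eef_pos: [0.5382, 0.1214, 0.1257]
orientation: [0.251, 0.318, 0.899, 0.168]
contact_force: [-17.7, -4.8, 13.1]
width: 0.0139
finger_force: 36.0
```

```bash
python3 -c "
from h import *
incap()"
```

```text
cap in neck mm [ 0.57  2.58 -0.05] ang -53.46 tilt 0.15 F [-7.56 -0.2  21.23] tau [-0.18   1.756  0.714] w 0.013927956980457795 t 17.95
```

>>> step_arm(
  moves=[
    [0.5,0,0,0,0,0.03,1],
    [0,0,0,0,0,0.03,1],
    [0,0,0,0,0,0.03,1],
    [0,0,0,0,0,0,1],
    [0,0,0,0,0,0,1],
    [0,0,0,0,0,0,1],
    [0,0,0,0,0,0,1],
    [0,0,0,0,0,0,1],
  ],
)

```text
clock: 18.95
eef_pos: [0.5378, 0.1209, 0.1253]
orientation: [0.243, 0.358, 0.884, 0.179]
contact_force: [-18.3, -9.8, 13.4]
width: 0.0146
finger_force: 37.9
```

```bash
python3 -c "
from h import *
incap()"
```

```text
cap in neck mm [-0.    2.15 -0.09] ang -58.53 tilt 0.19 F [-8.87 -4.94 22.58] tau [-0.837  1.966  0.845] w 0.0145771561434493 t 18.95
```

The finger opening is growing (13.9 to 14.6 mm), so the bar is twisting against the solid stop. Next I'll let the spring lift the cap into the pockets while holding the angle.

>>> step_arm(
  moves=[
    [0,-0.8,-1,0,0,0,1],
    [0,0,-1,0,0,0,1],
    [0,0,-1,0,0,0,1],
    [0,0,-1,0,0,0,1],
    [0,0,-1,0,0,0,1],
    [0,0,0,0,0,0,1],
    [0,0,0,0,0,0,1],
    [0,0,0,0,0,0,1],
  ],
)

```text
clock: 19.95
eef_pos: [0.5357, 0.1203, 0.1281]
orientation: [0.243, 0.359, 0.883, 0.18]
contact_force: [5.2, -0.3, -8.4]
width: 0.0149
finger_force: 37.8
```

```bash
python3 -c "
from h import *
incap()"
```

```text
cap in neck mm [-0.23  2.05  3.47] ang -58.74 tilt 0.2 F [-0.73 -1.57 -9.71] tau [-0.366  0.433  0.853] w 0.014901359430336108 t 19.95
```

>>> step_arm(
  moves=[
    [0,0,0,0,0,-0.03,1],
    [0,0,0,0,0,-0.03,1],
    [0,0,0,0,0,0,1],
    [0,0,0,0,0,0,1],
    [0,0,0,0,0,0,1],
    [0,0,0,0,0,0,1],
    [0,0,0,0,0,0,1],
    [0,0,0,0,0,0,1],
  ],
)

```text
clock: 20.95
eef_pos: [0.5354, 0.1203, 0.1282]
orientation: [0.248, 0.334, 0.893, 0.173]
contact_force: [5.1, -1.6, -7.0]
width: 0.0142
finger_force: 35.3
```

```bash
python3 -c "
from h import *
incap()"
```

```text
cap in neck mm [-0.35  2.17  3.73] ang -55.45 tilt 0.19 F [-0.3  -2.78 -8.27] tau [-0.709  0.309  0.537] w 0.014213862907386556 t 20.95
```

>>> step_arm(
  moves=[
    [0,0,0.8,0,0,-0.03,1],
    [0,0,0,0,0,-0.03,1],
    [0,0,0,0,0,-0.03,1],
    [0,0,0,0,0,-0.03,1],
    [0,0,0,0,0,0,1],
    [0,0,0,0,0,0,1],
    [0,0,0,0,0,0,1],
    [0,0,0,0,0,0,1],
  ],
)

```text
clock: 21.95
eef_pos: [0.5354, 0.1212, 0.1276]
orientation: [0.257, 0.279, 0.911, 0.158]
contact_force: [-0.9, -1.0, 5.6]
width: 0.0139
finger_force: 34.8
```

```bash
python3 -c "
from h import *
incap()"
```

```text
cap in neck mm [-0.56  2.99  3.13] ang -48.59 tilt 0.14 F [ 2.3  -0.79  5.18] tau [-0.31  -0.088 -0.026] w 0.013911754323372882 t 21.95
```

>>> step_arm(
  moves=[
    [0,0,0,0,0,-0.04,1],
    [0,0,0,0,0,-0.04,1],
    [0,0,0,0,0,0,1],
    [0,0,0,0,0,0,1],
    [0,0,0,0,0,0,1],
    [0,0,0,0,0,0,1],
    [0,0,0,0,0,0,1],
    [0,0,0,0,0,0,1],
  ],
)

```text
clock: 22.95
eef_pos: [0.535, 0.1208, 0.1271]
orientation: [0.263, 0.244, 0.922, 0.148]
contact_force: [-2.2, -4.4, 5.5]
width: 0.0135
finger_force: 35.1
```

```bash
python3 -c "
from h import *
incap()"
```

```text
cap in neck mm [-1.29  2.73  2.96] ang -44.11 tilt 0.09 F [ 0.48 -3.68  6.38] tau [-0.735  0.17  -0.414] w 0.013512486929431388 t 22.95
```

>>> step_arm(
  moves=[
    [0,0,0,0,0,0.05,1],
    [0,0,0,0,0,0.07,1],
    [0,0,0,0,0,0,1],
    [0,0,0,0,0,0,1],
    [0,0,0,0,0,0,0.7],
    [0,0,0,0,0,0,0.7],
    [0,0,0,0,0,0,0.7],
    [0,0,0,0,0,0,0.7],
  ],
)

```text
clock: 23.95
eef_pos: [0.5337, 0.1213, 0.1258]
orientation: [0.252, 0.297, 0.906, 0.163]
contact_force: [-0.1, 0.3, 0.2]
width: 0.0284
finger_force: 0.0
```

Run:
```python
from h import *
incap()
s=np.mean([optics.grab_frame("side").astype(float) for _ in range(3)],0).astype(np.uint8);t=np.mean([optics.grab_frame("top").astype(float) for _ in range(3)],0).astype(np.uint8)
cv2.imwrite("pics/s_rel.png",s);cv2.imwrite("pics/t_rel.png",t)
cv2.imwrite("pics/r1.png",np.hstack([cv2.resize(s[135:195,205:265],(400,400),interpolation=cv2.INTER_CUBIC),cv2.resize(t[165:220,180:235],(400,400),interpolation=cv2.INTER_CUBIC)]))
```

```text
cap in neck mm [-2.93  3.53  2.58] ang -50.87 tilt 0.12 F [0.11 0.34 0.2 ] tau [-0.037  0.235  0.012] w 0.02837858415339308 t 23.95
```

View pics/r1.png

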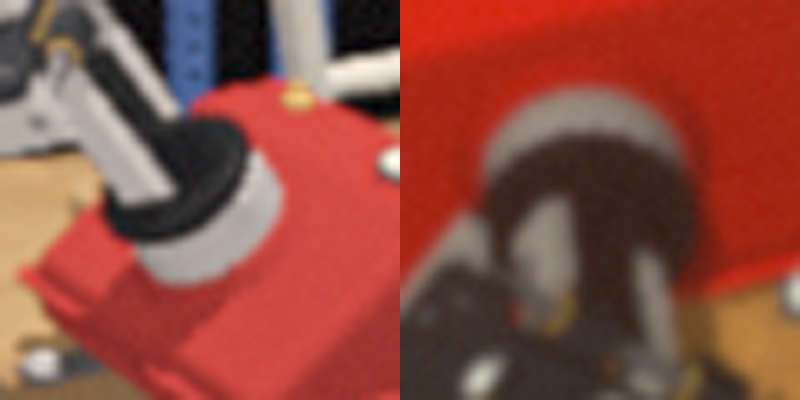

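The view shows the cap released and sitting square on the neck, with the fingers open round the bar. To tell 4.5 mm from 1.5 mm, I'll lower the fingertips gently onto the plate, whose top should be met at a reading of about +1.4 mm if locked or −1.6 mm if not.

>>> step_arm(
  moves=[
    [0,0,0.5,0,0,0,0.7],
    [0,0,0.5,0,0,0,0.7],
    [0,0,0.5,0,0,0,0.7],
    [0,0,0.5,0,0,0,0.7],
    [0,0,0,0,0,0,0.7],
    [0,0,0,0,0,0,0.7],
    [0,0,0,0,0,0,0.7],
    [0,0,0,0,0,0,0.7],
  ],
)

```text
clock: 25.25
eef_pos: [0.5352, 0.1214, 0.1246]
orientation: [0.253, 0.298, 0.906, 0.163]
contact_force: [-4.5, -1.8, 5.0]
width: 0.0282
finger_force: 3.1
```

```bash
python3 -c "
from h import *
incap()"
```

```text
cap in neck mm [-2.36  3.31  0.77] ang -50.87 tilt 0.06 F [-1.07 -0.6   6.85] tau [-0.201  0.45   0.018] w 0.028237470500705558 t 25.25
```

>>> step_arm(
  moves=[
    [0,0,0.5,0,0,0,0.7],
    [0,0,0.5,0,0,0,0.7],
    [0,0,0.5,0,0,0,0.7],
    [0,0,0.5,0,0,0,0.7],
    [0,0,0,0,0,0,0.7],
    [0,0,0,0,0,0,0.7],
    [0,0,0,0,0,0,0.7],
    [0,0,0,0,0,0,0.7],
  ],
)

```text
clock: 26.25
eef_pos: [0.5363, 0.1217, 0.123]
orientation: [0.253, 0.298, 0.906, 0.163]
contact_force: [-3.5, -1.5, 5.5]
width: 0.0278
finger_force: 3.5
```

```bash
python3 -c "
from h import *
incap()"
```

```text
cap in neck mm [-2.39  3.32 -1.25] ang -50.87 tilt 0.07 F [ 0.09 -0.63  6.67] tau [-0.12   0.558  0.036] w 0.027783702534883898 t 26.25
```

The fingertips moved the cap a further 2.0 mm against the spring at an unchanged 6.7 N. It therefore sat well above 1.5 mm, in the locked seat, and will spring back, so I'm retreating straight out.

>>> step_arm(
  moves=[
    [0,0,-1.5,0,0,0,0.7],
    [0,0,-1.5,0,0,0,0.7],
    [0,0,-1.5,0,0,0,0.65],
    [0,0,-3,0,0,0,0.65],
    [0,0,-6,0,0,0,0.6],
    [0,0,-12,0,0,0,0.6],
    [0,0,-20,0,0,0,0.6],
    [0,0,-20,0,0,0,0.6],
  ],
)

```text
clock: 27.25
eef_pos: [0.4993, 0.1121, 0.1776]
orientation: [0.253, 0.297, 0.906, 0.163]
contact_force: [0.9, -0.3, 0.2]
width: 0.0376
finger_force: 0.0
```

>>> step_arm(
  moves=[
    [0,0,-20,0,0,0,0.6],
    [0,0,-20,0,0,0,0.6],
    [0,0,-10,0,0,0,0.6],
    [0,0,0,0,0,0,0.6],
    [0,0,0,0,0,0,0.6],
    [0,0,0,0,0,0,0.6],
    [0,0,0,0,0,0,0.6],
    [0,0,0,0,0,0,0.6],
  ],
)

```text
clock: 28.25
eef_pos: [0.4721, 0.1051, 0.2172]
orientation: [0.252, 0.298, 0.906, 0.163]
contact_force: [0.1, -1.0, 0.5]
width: 0.0378
finger_force: 0.0
```

Run:
```python
from h import *
incap()
s=np.mean([optics.grab_frame("side").astype(float) for _ in range(3)],0).astype(np.uint8);t=np.mean([optics.grab_frame("top").astype(float) for _ in range(3)],0).astype(np.uint8)
cv2.imwrite("pics/s_end.png",s);cv2.imwrite("pics/t_end.png",t)
cv2.imwrite("pics/r2.png",np.hstack([cv2.resize(s[135:195,205:265],(400,400),interpolation=cv2.INTER_CUBIC),cv2.resize(t[165:220,180:235],(400,400),interpolation=cv2.INTER_CUBIC)]))
```

```text
cap in neck mm [ -2.63   3.3  113.97] ang -50.87 tilt 0.11 F [ 0.13 -0.99  0.5 ] tau [-0.012  0.332 -0.032] w 0.037779342388446935 t 28.25
```

View pics/r2.png

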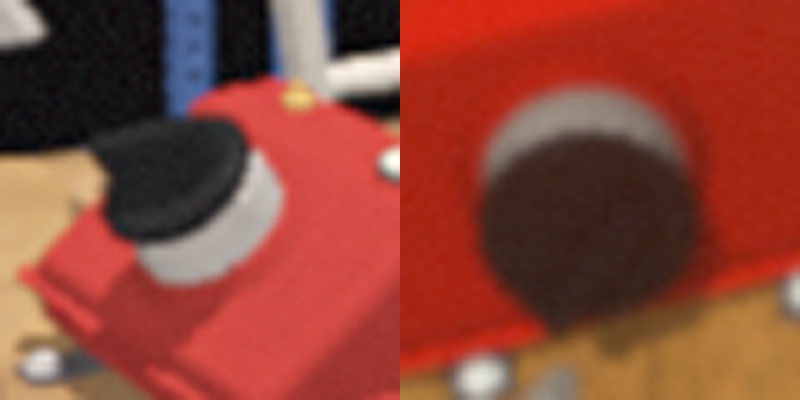

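The picture shows the cap seated square on the neck with the gripper clear of it. All the contact readings agree with the locked seat, so I'm handing the job in.

```bash
python3 -c "
from rig import job
print(job.close_job())"
```

```text
the job is handed in; nothing more can be done
None
```

The black 80 mm cap is back on the filler neck, turned clockwise to the stop and let go. A push test after release showed at least 2 mm of spring travel, which fits the 4.5 mm locked seat. The job was handed in at about 28.6 s with the gripper clear; it returned no verdict.

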